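# Nest the graded pans in the slide-out carrier, shut it and latch it

### The arm

A 6-joint arm with a two-finger parallel gripper is mounted at the origin on the work surface. World frame = base frame: x ahead of the robot, y to its left, z up, the work surface at z = 0. Lengths are in m, angles in rad, forces in N, time in s.
With the tool pointing down it reaches from about 0.4 to 0.825 m from the base axis. Payload 7 kg.
Tool frame: the origin (TCP) lies on the mounting face of the last link; the fingertips stand 173 mm ahead of it and the grasp point (between the pads) lies 155 mm ahead of it; z points along the fingers, y is the line along which they close (so a half turn about z gives the same grasp; the last joint's range is limited). The gripper opens to 85 mm and grips with 20 to 120 N. Pads are 22 mm wide; open, the fingers measure 114 mm over their backs; the gripper's body (76 mm by 85 mm) begins 54 mm behind the grasp point. The pads swing forward as they close: fully open they stand 13 mm farther back than shut.
Start: joints at [1.484, 0.359, 0.012, 0, -1.224, -0.288], TCP at [0.247, 0.628, 0.405] pointing down, gripper open.
Joint ranges: [-3.07, 3.07], [-1.43, 2.12], [-1.02, 1.25], [-3.03, 1.67], [-3.05, -0], [-3.03, 3.03]. Speed limits (rad/s): [2.39, 2.39, 3.01, 3.14, 3.14, 3.14].

### API

Orientations are given as [roll, pitch, yaw] about the fixed x, y, z axes, in that order (R = Rz(yaw) Ry(pitch) Rx(roll)).
In Python, from plant import sensors, camera, get_calibration, order, silhouettes gives the robot as it stands. The module is installed in compiled form; this text tells all that it offers.
- The arm moves only by the tool apply_moves, never from a script. Its argument "plan" is a list of rows, each a list of 6 numbers: the shift along the tool's x, y, z in m, then the turn, a rotation vector about the tool's x, y, z in degrees. In form: [[dx, dy, dz, wx, wy, wz], ...]. A call has 1 to 12 rows; each row is the pose to reach, as a shift and turn from the pose commanded when the call began, along the tool's axes at that moment; what a row does not reach only later rows make up. A row lasts 1/12 s, in which the tool goes at most 41.7 mm and 7.16 degrees, less where a joint would pass 70% of its speed; a pose out of reach is approached as far as the arm can. A call with a gripper value outside its range is refused whole. "hand" is the gripper's target within -1 to 1 (shut at 1, half-way at 0, fully open at -1), set as the call begins (left out, the last holds). The fingers move at their own pace and stop on an object; "grip_force" is the grip in N (left out, the last holds). Time passes only in rows, so rows that repeat a pose let the fingers close. It gives the time, the measured TCP pose, the force, the opening and the grip force at its end, in the units of the state.
- sensors.read_state(): the state, without advancing time (a new reading comes with each control period).
- camera(name): name is "scene" or "top" or "wrist"; returns (picture, depth): 480x640x3 uint8, red, green, blue; 480x640 float32, m along the optical axis (not along the pixel's ray), 0 where there is no reading.
- get_calibration(name): a dict with "fx", "fy", "cx", "cy" (pixels), "T" (4x4, takes a point from camera to world coordinates); the wrist camera has in their place "tool_from_camera" (4x4, takes a point from camera to tool coordinates, whose origin is the TCP and whose axes are the flange's). Camera axes: x right, y down, z forward; pixel columns grow to the right and rows downward; lengths in m; the calibration is good to about 2 mm. A picture is of the moment at which its call begins: read the wrist's pose just before it. get_calibration takes no time and is no camera call.
- order.close_job(): hands the job in; it is judged then, once.
Trained networks look in the newest picture that a camera, given by its name, has taken for a name from the list of things; names that differ only in an ending like _2 or _b are one class to them, and where a whole thing is asked for, a point or a joint stands for the part that bears it (a point fixed in the world has none). Each returns a list of dicts, best first, with "p" (0 to 1); they miss things now and then, are a little off and sometimes report something else, mostly with a low value. They report only what shows in the picture. A call takes as long as a camera call.
- silhouettes(camera, thing): "pixels" (480x640 bool, what is visible of it) and "box" ([left, top, right, bottom] in pixels, round what is visible of it).
The state is a dict: "time_s": time; "joint_positions": joint angles; "qvel": joint speeds; "joint_efforts": joint torques, N m; "eef_pos": TCP position; "ee_rot": TCP orientation; "force": force on the tool from outside, world axes, zero at the start; "ft_torque": the same for the moment, N m; "opening": finger opening in m; "gripper_force": force on a finger pad.
Only numpy, scipy, OpenCV 4.12 (cv2) and the standard library are available. Lean on these libraries where they do the work, as an engineer would, in place of code of your own. Each camera call takes 0.05 s, during which the arm holds its last target. There are 200 camera calls.

### The job

Nest the three round pans in size order: stand the middle pan (green handle) upright in the largest one, which is clipped to the blue sliding tray, and the small pan (orange handle) upright in the middle one, each right down on the floor of the next; lower them in gently, do not drop them in. Then push the tray fully home, away from the robot, and after that swing the yellow latch with the red knob fully across the front of the tray. Leave the jar and the bottle where they stand.

Things in the scene. Friction and masses are not known exactly. Their poses are not given: they have to be found in the camera images.
- mid: Middle pan, loose, round, steel, 180 g. Origin: centre of underside, z up. Outer radius 54 mm at rim, 48.6 at base, 62 high, wall 4, base 6 thick (mouth radius 50). Flat green handle along its own -x, from 50 to 127 mm off the pan's axis, 14 wide, 8 thick, its underside at rim height (z 62 to 70 mm).
- mid_grip (a point): Point on the centreline of the green handle, 95 mm from the pan's axis, at the middle of its thickness (66 mm above the underside). Axes as the pan's.
- mid_in (a point): Centre of the inner floor of the middle pan, 6 mm above its underside. Axes as the pan's.
- small: Small pan, loose, round, steel, 140 g. Origin: centre of underside, z up. Outer radius 44 mm at rim, 39.6 at base, 60 high, wall 4, base 6 thick. Flat orange handle along its own -x, from 40 to 120 mm off the axis, 14 wide, 8 thick, raised 8 mm above the rim (z 68 to 76 mm), so that nested it clears the green handle whichever way both point.
- small_grip (a point): Point on the centreline of the orange handle, 95 mm from the pan's axis, at the middle of its thickness (72 mm above the underside). Axes as the pan's.
- tray (a joint): Slide of the blue tray on its fixed runners, in m: 0 = fully home against its stop (away from the robot), about 0.09 = fully out (towards the robot). About 3 N of friction plus light damping (8 N per m/s); it stays where it is left.
- tray_push (a point): Middle of the outer (robot-side) face of the tray's upright front panel, 45 mm above the table; moves with the tray. The panel is 150 mm wide (along y), 8 mm thick, from 12 to 67 mm above the table. Axes: x = direction in which the tray slides home, y along the panel, z up.
- big_in (a point): Centre of the inner floor of the largest pan, 26 mm above the table. That steel pan is fixed to the tray and moves with it: outer radius 64 mm at rim, 57.6 at base, wall 4, rim 84 mm above the table, no handle; its axis is 114 mm behind the outer face of the front panel. Axes as tray_push: x = slide-home direction.
- latch (a joint): Hinge (rad) of the yellow latch arm, vertical axis on the fixed runners beside the tray (its +y side). 0 = arm straight out towards the robot, along the tray's -x; grows as the arm swings anticlockwise seen from above; 1.57 = fully across the front of the shut tray, stop at 1.60. Friction 0.06 N m; stays where it is left.
- latch_hinge (a point): Point on the latch's hinge axis, 37 mm above the table. It is fixed; with the tray home it lies, in the axes of big_in, 129 mm to -x and 108 mm to +y of the largest pan's axis. Its own axes turn with the arm, which points along its -x, is 14 mm wide and spans 30 to 44 mm above the table.
- latch_knob (a point): On the axis of the upright round red knob at the end of the latch arm, 80 mm from the hinge axis, 63 mm above the table. The knob is 20 mm across and spans about 42 to 78 mm above the table. Axes as latch_hinge.
- jar: Bystander: cream filled jar with a brass lid, 72 mm across, 89 mm high. Origin: centre of its underside.
- extract: Bystander: amber bottle with red cap and pale label, 52 mm across, 130 mm high. Origin: centre of its underside.

How it is judged:
On the way, in this order (a step that is already met when the one before it is completed fails the run):
1. both pans nested: middle in largest, small in middle, both upright and right down, tray still out and latch still open (horizontal distance between mid and big_in below 0.01 m and z of mid in the frame of big_in between -0.004 and 0.004 m and angle between each of mid, small's own z axis and vertical below 0.07 rad and horizontal distance between small and mid_in below 0.01 m and z of small in the frame of mid_in between -0.004 and 0.004 m and value of joint tray above 0.02 m and value of joint latch below 1 rad), for 0.2 s.
2. tray pushed fully home with the nest in it, latch not yet across (horizontal distance between mid and big_in below 0.01 m and z of mid in the frame of big_in between -0.004 and 0.004 m and angle between each of mid, small's own z axis and vertical below 0.07 rad and horizontal distance between small and mid_in below 0.01 m and z of small in the frame of mid_in between -0.004 and 0.004 m and value of joint tray below 0.004 m and value of joint latch below 1 rad), for 0.2 s.
3. latch swung fully across the front of the shut tray (horizontal distance between mid and big_in below 0.01 m and z of mid in the frame of big_in between -0.004 and 0.004 m and angle between each of mid, small's own z axis and vertical below 0.07 rad and horizontal distance between small and mid_in below 0.01 m and z of small in the frame of mid_in between -0.004 and 0.004 m and value of joint tray below 0.004 m and value of joint latch above 1.45 rad), for 0.2 s.
At the end, for the whole second after the job is handed in: The middle pan stands in the largest and the small pan in the middle one, each within 4 mm of the floor below it, within 10 mm of the centre and within 0.07 rad of upright, at rest; the tray is within 4 mm of fully home; the latch is swung across to at least 1.45 rad (all of step 3 and linear speed of each of mid, small below 0.02 m/s); the robot touches nothing.
It fails at once if the jar is pushed more than 30 mm or tipped (distance of jar from where it was at the start of the episode above 0.03 m or angle between jar's own z axis and vertical above 0.3 rad).
It fails at once if the bottle is pushed more than 30 mm or tipped (distance of extract from where it was at the start of the episode above 0.03 m or angle between extract's own z axis and vertical above 0.3 rad).
It fails at once if the middle pan is dropped into the pan below (falls in from higher than about 15 mm) (horizontal distance between mid and big_in below 0.03 m and z of mid in the frame of big_in below 0.045 m and linear speed of mid above 0.5 m/s).
It fails at once if the small pan is dropped into the pan below (falls in from higher than about 15 mm) (horizontal distance between small and mid_in below 0.03 m and z of small in the frame of mid_in below 0.045 m and linear speed of small above 0.5 m/s).
It also fails if it takes over 72 s, if anything falls off the work surface, if the arm or the gripper's body presses on something with over 40 N, if the wrist force passes 120 N, or if a joint passes its speed limit or range.

## Working session

There is one attempt and no reset: what is moved stays moved. The work goes in short steps, Python scripts to look and compute and a tool call to move; the robot and the scene stay as the last step left them, time stands still between calls to the robot, and variables do not carry over. Pictures are saved under pics/ and viewed, at most 10 in all, crops included, and the job is handed in when it is done.

Besides the shell and the picture viewer there is one more tool, called after ">>>" as name(argument=value, ...), one argument or row to a line, values as JSON. apply_moves: Moves the arm, as the interface text tells. Its arguments: {"type":"object","properties":{"plan":{"type":"array","items":{"type":"array","items":{"type":"number"}}},"hand":{"type":"number"},"grip_force":{"type":"number"}},"required":["plan"]}

```bash
mkdir -p pics; cat > h.py <<'E'
import numpy as np, cv2
from plant import sensors, camera, get_calibration, order, silhouettes
def cloud(name, depth, T=None):
    c=get_calibration(name); T=c["T"] if T is None else T
    v,u=np.mgrid[0:480,0:640]
    P=np.stack([(u-c["cx"])*depth/c["fx"],(v-c["cy"])*depth/c["fy"],depth],-1)
    P=P@np.array(T)[:3,:3].T+np.array(T)[:3,3]
    P[depth<=0]=np.nan
    return P
def save(n,im): cv2.imwrite('pics/'+n,im[:,:,::-1])
E
python3 - <<'E'
from h import *
s=sensors.read_state(); print(s)
for n in("top","scene"):
    im,d=camera(n); save(n+'0.png',im); P=cloud(n,d); np.save(n+'P.npy',P); print(n,np.round(get_calibration(n)["T"],3).tolist(),get_calibration(n)["fx"])
    for t in("mid","small","tray","latch","latch_knob","jar","extract","mid_grip","small_grip","big_in"):
        for r in silhouettes(n,t)[:1]:
            Q=P[r["pixels"]]; Q=Q[~np.isnan(Q[:,0])]
            if len(Q): print(n,t,round(r["p"],2),np.array(r["box"]).astype(int).tolist(),len(Q),np.round(np.percentile(Q,[2,50,98],axis=0),3).tolist())
E
```

```text
{'time_s': 0.0, 'joint_positions': array([ 1.48410179e+00,  3.59365520e-01,  1.10510100e-02, -3.21134019e-04,
       -1.22409605e+00, -2.88128362e-01]), 'qvel': array([ 0.00151062,  0.00060511,  0.00011866, -0.00085331, -0.00124718,
        0.00066554]), 'joint_efforts': array([ 1.54316109e-03, -5.83313906e+01,  2.93402231e+01,  6.93640888e+00,
       -6.09105657e-03,  2.29008629e-05]), 'eef_pos': array([0.24703958, 0.6279559 , 0.40377908]), 'ee_rot': array([ 3.13995917e+00, -1.69296777e-04, -3.74932128e-01]), 'force': array([-0.0440891 ,  0.28266741, -0.5921309 ]), 'ft_torque': array([ 0.01104848,  0.01769739, -0.00737477]), 'gripper_force': 0.0, 'opening': 0.08517676758496968}
top [[-0.005, -0.991, 0.132, 0.441], [-1.0, 0.006, 0.011, -0.024], [-0.012, -0.132, -0.991, 1.113], [0.0, 0.0, 0.0, 1.0]] 464.3432819090357
top mid 0.57 [150, 224, 198, 303] 2068 [[0.46, 0.263, 0.001], [0.559, 0.329, 0.011], [0.609, 0.362, 0.072]]
top small 0.6 [440, 243, 487, 319] 1540 [[0.415, -0.394, 0.003], [0.519, -0.357, 0.026], [0.563, -0.313, 0.078]]
top tray 0.83 [257, 210, 326, 289] 4996 [[0.467, -0
[... 1202 characters left out ...]
 0.078]]
scene latch_knob 0.77 [398, 207, 408, 255] 394 [[0.402, 0.147, 0.0], [0.471, 0.156, 0.046], [0.543, 0.178, 0.078]]
scene jar 0.69 [463, 282, 513, 346] 2290 [[0.693, 0.244, 0.005], [0.742, 0.27, 0.074], [0.756, 0.305, 0.091]]
scene extract 0.73 [145, 277, 181, 348] 1683 [[0.718, -0.314, 0.006], [0.742, -0.288, 0.071], [0.751, -0.268, 0.13]]
scene mid_grip 0.93 [459, 210, 515, 284] 2617 [[0.473, 0.264, 0.004], [0.542, 0.321, 0.038], [0.614, 0.363, 0.07]]
scene small_grip 0.71 [126, 201, 173, 278] 2036 [[0.426, -0.392, 0.004], [0.514, -0.349, 0.04], [0.566, -0.312, 0.077]]
scene big_in 0.96 [311, 218, 390, 304] 5968 [[0.468, -0.025, 0.015], [0.562, 0.043, 0.042], [0.649, 0.116, 0.084]]
```

```bash
cat > fit.py <<'E'
from h import *
from scipy.optimize import least_squares
def circ(Q,r):
    f=lambda p: np.hypot(Q[:,0]-p[0],Q[:,1]-p[1])-r
    s=least_squares(f,Q[:,:2].mean(0),loss='soft_l1',f_scale=.002); return np.round(s.x,4),round(float(np.median(abs(s.fun))),4),len(Q)
def sel(P,b,z0,z1):
    Q=P.reshape(-1,3); return Q[(Q[:,0]>b[0])&(Q[:,0]<b[1])&(Q[:,1]>b[2])&(Q[:,1]<b[3])&(Q[:,2]>z0)&(Q[:,2]<z1)]
def pan(P,b,zr,rr,zh0,zh1,tag):
    Q=sel(P,b,zr-.003,zr+.004); c,e,n=circ(Q,rr)
    for _ in range(3):
        Q=Q[abs(np.hypot(*(Q[:,:2]-c).T)-rr)<.006]; c,e,n=circ(Q,rr)
    H=sel(P,b,zh0,zh1); H=H[np.hypot(*(H[:,:2]-c).T)>rr+.012]
    print(tag,'c',c,e,n,'rim z',np.round(np.median(Q[:,2]),4))
    if len(H)>10:
        m=H.mean(0); w=np.linalg.svd(H[:,:2]-m[:2])[2][0]; w=w*np.sign(w@(m[:2]-c)); print('  handle z',np.round(np.median(H[:,2]),4),'mean',np.round(m,4),'dir deg svd',np.round(np.degrees(np.arctan2(w[1],w[0])),1),'centre-dir',np.round(np.degrees(np.arctan2(*(m[:2]-c)[::-1])),1),'rmax',np.hypot(*(H[:,:2]-c).T).max().round(4),len(H))
E
python3 - <<'E'
from fit import *
for n in("top","scene"):
    P=np.load(n+'P.npy'); print(n)
    pan(P,(.40,.66,.2,.42),.062,.052,.064,.075,'mid')
    pan(P,(.36,.62,-.46,-.26),.060,.042,.070,.082,'small')
    pan(P,(.5,.70,-.06,.13),.084,.062,2,3,'big')
    Q=sel(P,(.42,.49,-.07,.135),.05,.075); print('panel top',np.round(np.percentile(Q,[2,50,98],axis=0),4).tolist(),len(Q))
    if len(Q)>5: print(np.polyfit(Q[:,1],Q[:,0],1))
    Q=sel(P,(.40,.60,.13,.2),.068,.085); print('knob',np.round(np.percentile(Q,[2,50,98],axis=0),4).tolist(),len(Q))
    Q=sel(P,(.40,.60,.13,.2),.038,.05); print('arm',np.round(np.percentile(Q,[2,50,98],axis=0),4).tolist(),len(Q))
a=cv2.imread('pics/scene0.png')[150:400,80:560]; cv2.imwrite('pics/s0c.png',cv2.resize(a,None,fx=1.6,fy=1.6))
E
```

```text
top
mid c [0.5619 0.3129] 0.001 234 rim z 0.0615
  handle z 0.0696 mean [0.4729 0.3468 0.0696] dir deg svd 158.8 centre-dir 159.1 rmax 0.1266 190
small c [ 0.5237 -0.354 ] 0.0011 210 rim z 0.06
  handle z 0.0758 mean [ 0.4379 -0.3384  0.0758] dir deg svd 169.8 centre-dir 169.7 rmax 0.12 204
big c [0.5789 0.0431] 0.001 296 rim z 0.0839
panel top [[0.463, -0.0242, 0.0569], [0.4697, 0.0475, 0.0664], [0.4749, 0.1196, 0.0707]] 252
[0.04164995 0.46715699]
knob [[0.446, 0.1487, 0.0734], [0.4548, 0.1575, 0.0777], [0.4637, 0.1665, 0.0808]] 66
arm [[0.463, 0.1458, 0.0395], [0.5031, 0.1546, 0.0446], [0.54, 0.1619, 0.0497]] 220
scene
mid c [0.5628 0.3144] 0.0011 290 rim z 0.0611
  handle z 0.0691 mean [0.4739 0.349  0.0691] dir deg svd 159.0 centre-dir 158.7 rmax 0.1304 123
small c [ 0.5241 -0.3526] 0.0014 249 rim z 0.0595
  handle z 0.0756 mean [ 0.4399 -0.3365  0.0753] dir deg svd 169.5 centre-dir 169.1 rmax 0.1204 149
big c [0.5795 0.0447] 0.0013 360 rim z 0.0831
panel top [[0.4636, -0.0223, 0.0505], [0.4715, 0.0498, 0.0606], [0.4769, 0.1204, 0.0681]] 598
[0.04118631 0.46927219]
knob [[0.4468, 0.1498, 0.0688], [0.4581, 0.1589, 0.0761], [0.4653, 0.1683, 0.079]] 75
arm [[0.4557, 0.1459, 0.0387], [0.5022, 0.1553, 0.0439], [0.5434, 0.1648, 0.0493]] 223
```

View pics/s0c.png

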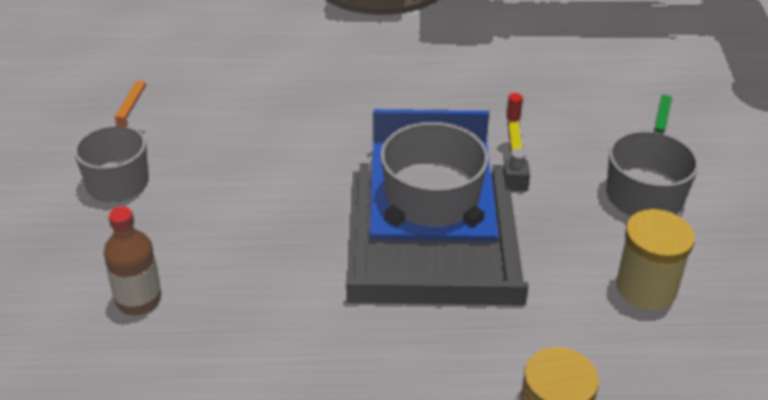

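View pics/top0.png

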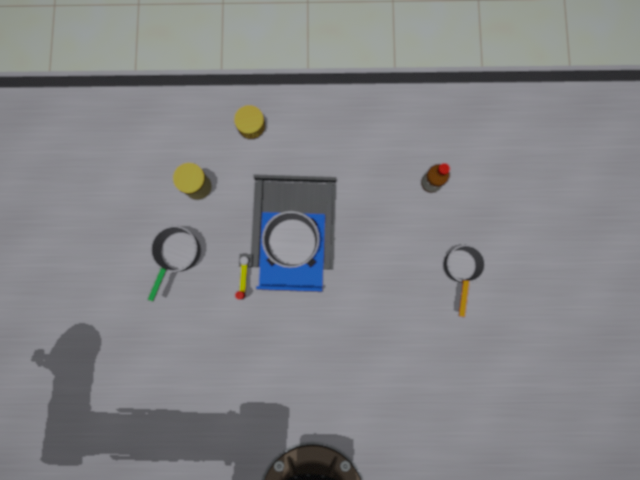

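```bash
cat > go.py <<'E'
from h import *
import sys
from scipy.spatial.transform import Rotation as R
# usage: go.py x y zgrasp yawdeg  (grasp point target) -> row in tool axes
x,y,z,yaw=map(float,sys.argv[1:5]); s=sensors.read_state()
A=R.from_euler('xyz',s["ee_rot"]); B=R.from_euler('xyz',[180,0,yaw],degrees=True)
g=np.array([x,y,z+.155]); d=A.inv().apply(g-s["eef_pos"]); w=(A.inv()*B).as_rotvec(degrees=True)
print('t',round(s["time_s"],2),'row',np.round(d*1000,1).tolist(),np.round(w,2).tolist(),'rows',max(np.linalg.norm(d)/.0417,np.linalg.norm(w)/7.16).round(1),'op',round(s["opening"],4),'gf',round(s["gripper_force"],1),'F',np.round(s["force"],1),'q',np.round(s["joint_positions"],2))
E
python3 go.py .4737 .3479 .13 -21.1; python3 go.py .4737 .3479 .066 -21.1
```

```text
t 1.1 row [313.5, 177.8, 119.7] [0.0, 0.0, -0.37] rows 9.1 op 0.0852 gf 0.0 F [ 0.4  0.4 -0.1] q [ 1.48  0.36  0.01 -0.   -1.22 -0.29]
t 1.1 row [313.5, 177.8, 183.7] [0.0, 0.0, -0.37] rows 9.7 op 0.0852 gf 0.0 F [ 0.4  0.4 -0.1] q [ 1.48  0.36  0.01 -0.   -1.22 -0.29]
```

>>> apply_moves(
  plan=[
    [0.3135,0.1778,0.1197,0,0,-0.37],
    [0.3135,0.1778,0.1197,0,0,-0.37],
    [0.3135,0.1778,0.1197,0,0,-0.37],
    [0.3135,0.1778,0.1197,0,0,-0.37],
    [0.3135,0.1778,0.1197,0,0,-0.37],
    [0.3135,0.1778,0.1197,0,0,-0.37],
    [0.3135,0.1778,0.1197,0,0,-0.37],
    [0.3135,0.1778,0.1197,0,0,-0.37],
    [0.3135,0.1778,0.1197,0,0,-0.37],
    [0.3135,0.1778,0.1197,0,0,-0.37],
    [0.3135,0.1778,0.1197,0,0,-0.37],
    [0.3135,0.1778,0.1197,0,0,-0.37],
  ],
  hand=-1,
)

```text
time_s: 2.1
eef_pos: [0.4742, 0.3477, 0.2851]
ee_rot: [-3.142, -0.0, -0.37]
force: [0.1, 0.5, 0.1]
opening: 0.0856
gripper_force: 0.0
```

```bash
python3 go.py .4737 .3479 .066 -21.1
python3 - <<'E'
from fit import *
s=sensors.read_state(); im,d=camera("wrist"); save('w1.png',im)
from scipy.spatial.transform import Rotation as R
T=np.eye(4); T[:3,:3]=R.from_euler('xyz',s["ee_rot"]).as_matrix(); T[:3,3]=s["eef_pos"]
P=cloud("wrist",d,T@np.array(get_calibration("wrist")["tool_from_camera"]))
pan(P,(.40,.66,.2,.42),.062,.052,.064,.075,'mid')
E
```

```text
t 2.1 row [-0.5, -0.0, 64.1] [-0.0, -0.01, -0.08] rows 1.5 op 0.0856 gf 0.0 F [0.1 0.5 0.1] q [ 0.96  0.32 -0.34  0.   -0.91  0.24]
mid c [0.5618 0.3145] 0.0011 4315 rim z 0.0613
  handle z 0.0694 mean [0.4748 0.3484 0.0694] dir deg svd 158.7 centre-dir 158.7 rmax 0.1263 2430
```

>>> apply_moves(
  plan=[
    [0,0,0.03,0,0,0],
    [0,0,0.055,0,0,0],
    [0,0,0.064,0,0,0],
    [0,0,0.064,0,0,0],
    [0,0,0.064,0,0,0],
  ],
)

```text
time_s: 2.57
eef_pos: [0.4736, 0.349, 0.2216]
ee_rot: [3.141, -0.0, -0.367]
force: [0.6, -0.2, 0.6]
opening: 0.0856
gripper_force: 0.0
```

>>> apply_moves(
  plan=[
    [0,0,0,0,0,0],
    [0,0,0,0,0,0],
    [0,0,0,0,0,0],
    [0,0,0,0,0,0],
    [0,0,0,0,0,0],
    [0,0,0,0,0,0],
    [0,0,0,0,0,0],
    [0,0,0,0,0,0],
  ],
  hand=1,
  grip_force=110,
)

```text
time_s: 3.23
eef_pos: [0.4739, 0.3481, 0.2215]
ee_rot: [-3.141, -0.0, -0.368]
force: [-1.8, -0.0, 4.0]
opening: 0.0112
gripper_force: 107.4
```

>>> apply_moves(
  plan=[
    [0,0,-0.005,0,0,0],
    [0,0,-0.015,0,0,0],
    [0,0,-0.035,0,0,0],
    [0,0,-0.06,0,0,0],
    [0,0,-0.08,0,0,0],
    [0,0,-0.095,0,0,0],
    [0,0,-0.1,0,0,0],
    [0,0,-0.1,0,0,0],
  ],
)

```text
time_s: 3.9
eef_pos: [0.4739, 0.348, 0.3227]
ee_rot: [-3.139, -0.001, -0.368]
force: [-0.7, 0.1, -1.8]
opening: 0.0115
gripper_force: 107.4
```

```bash
cat > held.py <<'E'
from fit import *
from scipy.spatial.transform import Rotation as R
import sys
def wristP():
    s=sensors.read_state(); im,d=camera("wrist")
    T=np.eye(4); T[:3,:3]=R.from_euler('xyz',s["ee_rot"]).as_matrix(); T[:3,3]=s["eef_pos"]
    return im,cloud("wrist",d,T@np.array(get_calibration("wrist")["tool_from_camera"])),s
def held(rr,off,names=("wrist","top","scene"),rad=.135,show=False):
    # find held pan rim: search region below the grasp point
    s=sensors.read_state(); g=s["eef_pos"]-[0,0,.155]; yaw=s["ee_rot"][2]
    print('grasp',g.round(4),'yaw',np.degrees(yaw).round(2))
    for n in names:
        if n=="wrist": im,P,_=wristP()
        else: im,d=camera(n); P=cloud(n,d)
        if show: save('held_%s.png'%n,im)
        c0=g[:2]+.095*np.array([np.cos(yaw),np.sin(yaw)]); zr=g[2]-off
        Q=P.reshape(-1,3); Q=Q[~np.isnan(Q[:,0])]
        r=np.hypot(*(Q[:,:2]-c0).T); Q=Q[(r>rr-.009)&(r<rr+.009)&(abs(Q[:,2]-zr)<.022)]
        # keep the top envelope per angle
        a=np.degrees(np.arctan2(*(Q[:,:2]-c0).T[::-1]));b=(a//6).astype(int)
        rel=(a-np.degrees(yaw)+180)%360-180
        K=np.array([Q[b==k][np.argsort(-Q[b==k][:,2])[:max(3,(b==k).sum()//8)]].mean(0) for k in np.unique(b) if (b==k).sum()>3 and abs(rel[b==k].mean())<150])
        if len(K)<8: print(n,'few',len(K)); continue
        M=np.c_[K[:,:2]-c0,np.ones(len(K))]
        f=least_squares(lambda p:M@p-K[:,2],[0,0,zr],loss='soft_l1',f_scale=.001).x
        c,e,m=circ(K,rr); print(n,'c',c,'exp',c0.round(4),'rim z',f[2].round(4),'slope xy deg',np.degrees(f[:2]).round(2),'res',np.abs(M@f-K[:,2]).mean().round(4),e,m)
E
python3 - <<'E'
from held import *
held(.052,.004,show=True)
s=sensors.read_state();print(s["opening"],s["gripper_force"],s["force"])
E
```

```text
grasp [0.4739 0.348  0.1677] yaw -21.1
wrist c [0.5614 0.3143] exp [0.5625 0.3138] rim z 0.1615 slope xy deg [-1.77  0.71] res 0.002 0.0008 34
top c [0.5608 0.312 ] exp [0.5625 0.3138] rim z 0.1611 slope xy deg [-0.84  0.19] res 0.0008 0.0005 51
scene c [0.5616 0.313 ] exp [0.5625 0.3138] rim z 0.1591 slope xy deg [-0.87  0.07] res 0.0007 0.0009 49
0.011353513619476924 107.45050191879272 [-0.33086943  0.39665232 -2.38108558]
```

View pics/held_wrist.png

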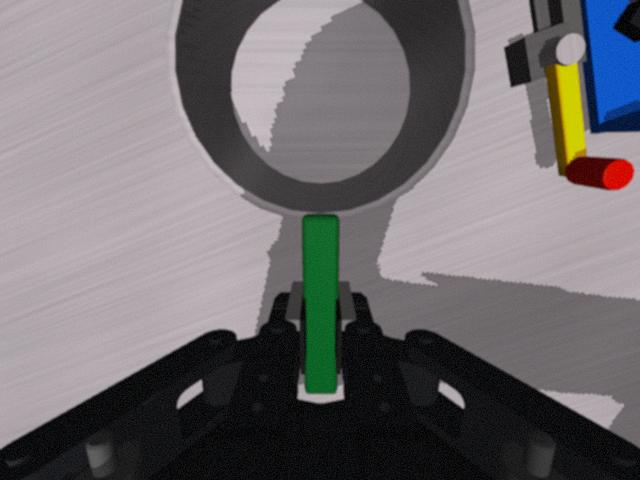

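```bash
python3 go.py .5478 .1325 .168 -70
```

```text
t 4.05 row [146.9, 173.7, -3.0] [0.12, 0.01, 48.87] rows 6.8 op 0.0114 gf 107.5 F [-0.3  0.4 -2.4] q [ 0.97  0.29 -0.3  -0.   -0.99  0.24]
```

>>> apply_moves(
  plan=[
    [0.015,0.017,-0.003,0,0,5],
    [0.034,0.04,-0.003,0,0,11],
    [0.054,0.064,-0.003,0,0,17.5],
    [0.074,0.088,-0.003,0,0,24],
    [0.094,0.111,-0.003,0,0,31],
    [0.114,0.135,-0.003,0,0,37.5],
    [0.131,0.156,-0.003,0,0,43.5],
    [0.142,0.168,-0.003,0,0,47],
    [0.147,0.1737,-0.003,0,0,48.9],
    [0.147,0.1737,-0.003,0,0,48.9],
    [0.147,0.1737,-0.003,0,0,48.9],
  ],
)

```text
time_s: 4.97
eef_pos: [0.5483, 0.1328, 0.3231]
ee_rot: [3.14, -0.0, -1.221]
force: [0.1, 0.4, -1.7]
opening: 0.0116
gripper_force: 107.5
```

```bash
python3 - <<'E'
from held import *
held(.052,.006,show=True)
E
python3 go.py .5478 .1325 .12 -70
```

```text
grasp [0.5483 0.1328 0.1681] yaw -69.98
wrist c [0.5804 0.045 ] exp [0.5808 0.0436] rim z 0.1619 slope xy deg [-0.87  1.72] res 0.002 0.0008 34
top c [0.5806 0.0439] exp [0.5808 0.0436] rim z 0.1632 slope xy deg [-0.52  0.95] res 0.0009 0.0004 51
scene c [0.5812 0.0459] exp [0.5808 0.0436] rim z 0.1626 slope xy deg [-0.52  0.45] res 0.0006 0.0007 50
t 5.12 row [1.1, 0.7, 48.7] [0.03, -0.0, 0.11] rows 1.2 op 0.0114 gf 107.5 F [-0.5 -0.4 -2.4] q [ 0.59  0.25 -0.35 -0.   -0.98 -0.24]
```

View pics/held_wrist.png

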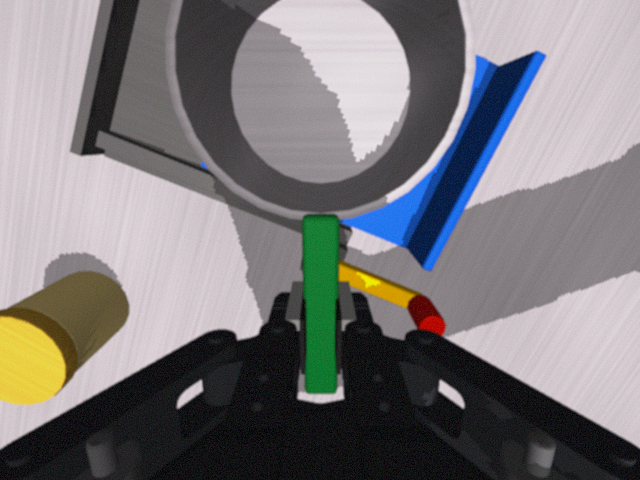

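>>> apply_moves(
  plan=[
    [-0.0013,0.002,0,0,1,0],
    [-0.0013,0.002,0.008,0,1,0],
    [-0.0013,0.002,0.02,0,1,0],
    [-0.0013,0.002,0.03,0,1,0],
    [-0.0013,0.002,0.04,0,1,0],
    [-0.0013,0.002,0.05,0,1,0],
    [-0.0013,0.002,0.057,0,1,0],
    [-0.0013,0.002,0.063,0,1,0],
    [-0.0013,0.002,0.066,0,1,0],
    [-0.0013,0.002,0.066,0,1,0],
  ],
)

```text
time_s: 5.95
eef_pos: [0.5459, 0.1333, 0.2572]
ee_rot: [3.14, -0.018, -1.222]
force: [-0.1, 0.2, -1.5]
opening: 0.0113
gripper_force: 107.5
```

```bash
python3 - <<'E'
from held import *
held(.052,.004)
s=sensors.read_state();print(s["force"],s["ft_torque"])
E
```

```text
grasp [0.5459 0.1333 0.1022] yaw -70.01
wrist c [0.5792 0.0425] exp [0.5784 0.0441] rim z 0.0977 slope xy deg [-0.4   0.63] res 0.0015 0.0007 34
top c [0.5795 0.0412] exp [0.5784 0.0441] rim z 0.0994 slope xy deg [ 0.03 -0.32] res 0.0009 0.0004 51
scene c [0.5806 0.043 ] exp [0.5784 0.0441] rim z 0.0991 slope xy deg [ 0.01 -0.34] res 0.0008 0.0006 51
[ 0.33067102 -0.1755164  -1.85021746] [ 0.19756542  0.06907879 -0.0240221 ]
```

>>> apply_moves(
  plan=[
    [-0.0015,0.0005,0.003,0,0,0],
    [-0.0015,0.0005,0.006,0,0,0],
    [-0.0015,0.0005,0.008,0,0,0],
    [-0.0015,0.0005,0.009,0,0,0],
    [-0.0015,0.0005,0.01,0,0,0],
    [-0.0015,0.0005,0.01,0,0,0],
  ],
)

```text
time_s: 6.6
eef_pos: [0.5451, 0.1345, 0.2477]
ee_rot: [3.141, -0.018, -1.222]
force: [-0.4, -0.2, -2.1]
opening: 0.0112
gripper_force: 107.5
```

>>> apply_moves(
  plan=[
    [0,0,0.0007,0,0,0],
    [0,0,0.0014,0,0,0],
    [0,0,0.0014,0,0,0],
  ],
)

```text
time_s: 6.85
eef_pos: [0.5453, 0.1348, 0.2471]
ee_rot: [-3.141, -0.017, -1.222]
force: [-1.4, 1.6, 3.3]
opening: 0.0115
gripper_force: 108.1
```

>>> apply_moves(
  plan=[
    [0,0,0,0,0,0],
    [0,0,0,0,0,0],
    [0,0,0,0,0,0],
    [0,0,0,0,0,0],
    [0,0,-0.005,0,0,0],
    [0,0,-0.02,0,0,0],
    [0,0,-0.05,0,0,0],
    [0,0,-0.09,0,0,0],
    [0,0,-0.12,0,0,0],
    [0,0,-0.12,0,0,0],
  ],
  hand=-0.2,
)

```text
time_s: 7.68
eef_pos: [0.546, 0.1371, 0.374]
ee_rot: [-3.131, -0.017, -1.221]
force: [1.4, 1.5, 0.4]
opening: 0.0512
gripper_force: 0.0
```

```bash
cat > nest.py <<'E'
from held import *
def nest(b=(.45,.78,-.10,.19),zm=.088,zs=None):
  for n in("top","scene"):
    im,d=camera(n); save('nest_%s.png'%n,im); P=cloud(n,d); print(n)
    for z,r,t in((.084,.062,'big'),(.088,.052,'mid'),(.092,.042,'small')):
        Q=sel(P,b,z-.012,z+.012); c=None
        s=least_squares(lambda p:np.hypot(Q[:,0]-p[0],Q[:,1]-p[1])-r,nest.c0,loss='cauchy',f_scale=.0015)
        k=Q[abs(s.fun)<.0025]; s=least_squares(lambda p:np.hypot(k[:,0]-p[0],k[:,1]-p[1])-r,s.x)
        a=np.arctan2(*(k[:,:2]-s.x).T[::-1]); bb=(np.degrees(a)//10).astype(int)
        K=np.array([k[bb==i][np.argsort(-k[bb==i][:,2])[:3]].mean(0) for i in np.unique(bb) if (bb==i).sum()>3])
        if len(K)<6: print(t,'few');continue
        M=np.c_[K[:,:2]-s.x,np.ones(len(K))]; f=least_squares(lambda p:M@p-K[:,2],[0,0,z],loss='soft_l1',f_scale=.001).x
        print(t,s.x.round(4),'z',f[2].round(4),'slope deg',np.degrees(f[:2]).round(2),len(k),len(K))
nest.c0=[.579,.0435]
E
python3 - <<'E'
from nest import *
nest()
E
python3 go.py .4308 -.3367 .2 -10.4
```

```text
top
big [0.5783 0.043 ] z 0.0858 slope deg [-0.18  0.34] 328 36
mid [0.5786 0.0423] z 0.0895 slope deg [-0.25  0.32] 296 36
small [0.5784 0.0535] z 0.0848 slope deg [-1.91  7.78] 80 13
scene
big [0.5796 0.0447] z 0.0847 slope deg [ 0.21 -0.1 ] 501 35
mid [0.5802 0.0435] z 0.0887 slope deg [-0.    0.16] 581 36
small [0.5726 0.0508] z 0.0886 slope deg [0.81 1.3 ] 132 13
t 7.78 row [405.6, 268.7, 19.3] [0.31, -0.97, -59.61] rows 11.7 op 0.0511 gf 0.0 F [-0.2 -0.4 -1.1] q [ 0.6   0.2  -0.3   0.02 -1.07 -0.26]
```

View pics/nest_scene.png

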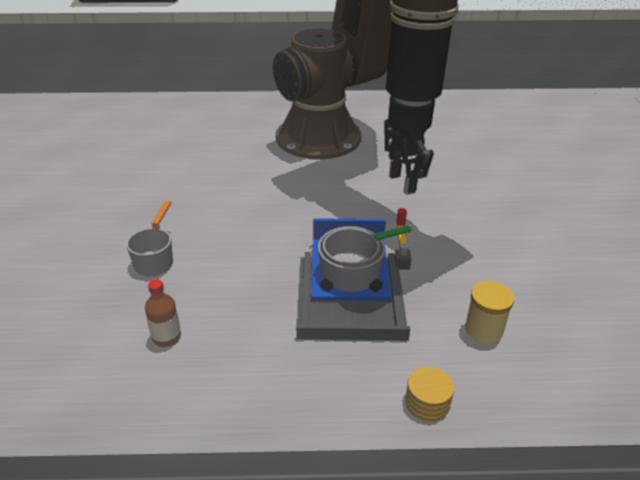

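>>> apply_moves(
  plan=[
    [0.4056,0.2687,0.0193,0.31,-0.97,-59.6],
    [0.4056,0.2687,0.0193,0.31,-0.97,-59.6],
    [0.4056,0.2687,0.0193,0.31,-0.97,-59.6],
    [0.4056,0.2687,0.0193,0.31,-0.97,-59.6],
    [0.4056,0.2687,0.0193,0.31,-0.97,-59.6],
    [0.4056,0.2687,0.0193,0.31,-0.97,-59.6],
    [0.4056,0.2687,0.0193,0.31,-0.97,-59.6],
    [0.4056,0.2687,0.0193,0.31,-0.97,-59.6],
    [0.4056,0.2687,0.0193,0.31,-0.97,-59.6],
    [0.4056,0.2687,0.0193,0.31,-0.97,-59.6],
    [0.4056,0.2687,0.0193,0.31,-0.97,-59.6],
    [0.4056,0.2687,0.0193,0.31,-0.97,-59.6],
  ],
)

```text
time_s: 8.78
eef_pos: [0.4337, -0.3211, 0.3538]
ee_rot: [3.139, 0.004, -0.181]
force: [1.9, 0.9, -0.1]
opening: 0.0512
gripper_force: 0.0
```

```bash
python3 go.py .4305 -.336 .072 -10.4
python3 - <<'E'
from held import *
im,P,s=wristP(); pan(P,(.36,.62,-.46,-.26),.060,.042,.070,.082,'small'); print(s["eef_pos"])
E
```

```text
t 8.78 row [0.1, 14.9, 126.8] [0.12, 0.25, 0.02] rows 3.1 op 0.0512 gf 0.0 F [ 1.9  0.9 -0.1] q [-0.27  0.18 -0.36  0.   -1.04  1.66]
small c [ 0.5232 -0.3537] 0.0011 2241 rim z 0.0593
  handle z 0.0755 mean [ 0.4387 -0.3386  0.0754] dir deg svd 169.6 centre-dir 169.8 rmax 0.1204 1603
[ 0.43369611 -0.32114056  0.35377277]
```

>>> apply_moves(
  plan=[
    [0,0.0149,0.03,0,0,0],
    [0,0.0149,0.06,0,0,0],
    [0,0.0149,0.08,0,0,0],
    [0,0.0149,0.08,0,0,0],
    [0,0.0149,0.08,0,0,0],
  ],
)

```text
time_s: 9.25
eef_pos: [0.4315, -0.3343, 0.2735]
ee_rot: [3.139, 0.007, -0.182]
force: [0.3, -0.2, 0.7]
opening: 0.0515
gripper_force: 0.0
```

```bash
python3 go.py .4303 -.3363 .072 -10.3
```

```text
t 9.25 row [-0.5, 2.1, 46.5] [0.12, 0.39, -0.11] rows 1.1 op 0.0515 gf 0.0 F [ 0.3 -0.2  0.7] q [-0.3   0.27 -0.44  0.   -0.86  1.69]
```

>>> apply_moves(
  plan=[
    [-0.0005,0.0021,0.02,0.1,0.4,0],
    [-0.0005,0.0021,0.04,0.1,0.4,0],
    [-0.0005,0.0021,0.0465,0.1,0.4,0],
    [-0.0005,0.0021,0.0465,0.1,0.4,0],
    [-0.0005,0.0021,0.0465,0.1,0.4,0],
  ],
)

```text
time_s: 9.67
eef_pos: [0.4316, -0.3364, 0.2295]
ee_rot: [3.14, -0.005, -0.181]
force: [0.1, 0.3, -0.1]
opening: 0.0514
gripper_force: 0.0
```

>>> apply_moves(
  plan=[
    [0,0,0,0,0,0],
    [0,0,0,0,0,0],
    [0,0,0,0,0,0],
    [0,0,0,0,0,0],
    [0,0,0,0,0,0],
    [0,0,0,0,0,0],
    [0,0,0,0,0,0],
  ],
  hand=1,
  grip_force=110,
)

```text
time_s: 10.25
eef_pos: [0.4309, -0.3364, 0.2291]
ee_rot: [3.141, -0.005, -0.181]
force: [-2.1, 1.3, 6.6]
opening: 0.0114
gripper_force: 107.5
```

>>> apply_moves(
  plan=[
    [0,0,-0.005,0,0,0],
    [0,0,-0.015,0,0,0],
    [0,0,-0.035,0,0,0],
    [0,0,-0.06,0,0,0],
    [0,0,-0.085,0,0,0],
    [0,0,-0.105,0,0,0],
    [0,0,-0.12,0,0,0],
    [0,0,-0.12,0,0,0],
    [0,0,-0.12,0,0,0],
  ],
)

```text
time_s: 11.0
eef_pos: [0.4305, -0.3362, 0.3497]
ee_rot: [3.141, -0.007, -0.182]
force: [-0.1, 1.0, -1.9]
opening: 0.0113
gripper_force: 107.5
```

```bash
python3 - <<'E'
from held import *
held(.042,.012)
E
python3 go.py .546 -.0445 .197 70
```

```text
grasp [ 0.4305 -0.3362  0.1947] yaw -10.41
wrist c [ 0.5216 -0.3534] exp [ 0.5239 -0.3533] rim z 0.1791 slope xy deg [-1.73  0.35] res 0.002 0.0009 40
top few 0
scene c [ 0.5215 -0.3521] exp [ 0.5239 -0.3533] rim z 0.1767 slope xy deg [-0.51  0.3 ] res 0.0009 0.0005 48
t 11.15 row [61.3, -307.6, -4.4] [0.12, -0.12, -80.42] rows 11.2 op 0.0111 gf 107.5 F [-0.7 -0.5 -1.2] q [-0.3   0.19 -0.36 -0.   -1.02  1.69]
```

>>> apply_moves(
  plan=[
    [0.002,-0.01,-0.004,0,0,-3],
    [0.006,-0.03,-0.004,0,0,-8],
    [0.012,-0.058,-0.004,0,0,-15],
    [0.019,-0.09,-0.004,0,0,-22],
    [0.026,-0.125,-0.004,0,0,-29],
    [0.033,-0.16,-0.004,0,0,-36],
    [0.04,-0.195,-0.004,0,0,-43],
    [0.047,-0.228,-0.004,0,0,-50],
    [0.053,-0.258,-0.004,0,0,-57],
    [0.058,-0.282,-0.004,0,0,-64],
    [0.0615,-0.3,-0.004,0,0,-71],
    [0.0636,-0.308,-0.004,0,0,-77],
  ],
)

```text
time_s: 12.15
eef_pos: [0.5493, -0.0425, 0.3512]
ee_rot: [3.139, 0.001, 1.171]
force: [-0.5, -0.3, -1.5]
opening: 0.0115
gripper_force: 107.5
```

```bash
python3 go.py .5483 -.0443 .197 70
```

```text
t 12.15 row [-2.0, -0.2, -0.8] [0.17, 0.05, -2.94] rows 0.4 op 0.0115 gf 107.5 F [-0.5 -0.3 -1.5] q [ 0.28  0.2  -0.34  0.   -1.03  2.46]
```

>>> apply_moves(
  plan=[
    [-0.0047,0,-0.001,0,1,-2.9],
    [-0.0047,0,-0.001,0,1,-2.9],
    [-0.0047,0,-0.001,0,1,-2.9],
    [-0.0047,0,-0.001,0,1,-2.9],
  ],
)

```text
time_s: 12.48
eef_pos: [0.5467, -0.0493, 0.3528]
ee_rot: [3.138, -0.016, 1.21]
force: [-0.3, 0.3, -1.6]
opening: 0.0113
gripper_force: 107.5
```

```bash
python3 - <<'E'
from held import *
held(.042,.014)
E
```

```text
grasp [ 0.5467 -0.0493  0.1978] yaw 69.35
wrist c [0.5805 0.0376] exp [0.5801 0.0396] rim z 0.183 slope xy deg [-0.43 -1.59] res 0.0024 0.0008 41
top few 0
scene c [0.5815 0.0392] exp [0.5801 0.0396] rim z 0.1834 slope xy deg [ 0.41 -0.05] res 0.0009 0.0007 50
```

>>> apply_moves(
  plan=[
    [0.0035,-0.0027,0.005,0,0,0],
    [0.0035,-0.0027,0.018,0,0,0],
    [0.0035,-0.0027,0.033,0,0,0],
    [0.0035,-0.0027,0.045,0,0,0],
    [0.0035,-0.0027,0.055,0,0,0],
    [0.0035,-0.0027,0.06,0,0,0],
    [0.0035,-0.0027,0.062,0,0,0],
    [0.0035,-0.0027,0.062,0,0,0],
  ],
)

```text
time_s: 13.3
eef_pos: [0.5462, -0.0439, 0.2911]
ee_rot: [3.137, -0.017, 1.213]
force: [-0.7, 0.0, -0.9]
opening: 0.011
gripper_force: 107.5
```

```bash
python3 - <<'E'
from held import *
held(.042,.014)
E
```

```text
grasp [ 0.5462 -0.0439  0.1361] yaw 69.49
wrist c [0.5801 0.0432] exp [0.5795 0.0451] rim z 0.1214 slope xy deg [-0.42 -1.58] res 0.0023 0.001 41
top few 0
scene c [0.5814 0.0448] exp [0.5795 0.0451] rim z 0.1223 slope xy deg [ 0.27 -0.09] res 0.001 0.0007 49
```

>>> apply_moves(
  plan=[
    [-0.0016,-0.0007,0.004,0,0,0],
    [-0.0016,-0.0007,0.01,0,0,0],
    [-0.0016,-0.0007,0.016,0,0,0],
    [-0.0016,-0.0007,0.021,0,0,0],
    [-0.0016,-0.0007,0.025,0,0,0],
    [-0.0016,-0.0007,0.027,0,0,0],
    [-0.0016,-0.0007,0.028,0,0,0],
    [-0.0016,-0.0007,0.028,0,0,0],
  ],
)

```text
time_s: 14.12
eef_pos: [0.5452, -0.0448, 0.2631]
ee_rot: [3.137, -0.017, 1.213]
force: [-0.4, 0.1, -0.9]
opening: 0.0113
gripper_force: 107.5
```

>>> apply_moves(
  plan=[
    [0,0,0.0007,0,0,0],
    [0,0,0.0014,0,0,0],
    [0,0,0.0014,0,0,0],
  ],
)

```text
time_s: 14.37
eef_pos: [0.5453, -0.0447, 0.2621]
ee_rot: [3.137, -0.018, 1.213]
force: [0.2, -0.9, -0.7]
opening: 0.011
gripper_force: 107.5
```

Expected contact near TCP z 0.261 (grasp 2 mm above handle middle).

>>> apply_moves(
  plan=[
    [0,0,0.0006,0,0,0],
    [0,0,0.0012,0,0,0],
    [0,0,0.0012,0,0,0],
  ],
)

```text
time_s: 14.62
eef_pos: [0.5454, -0.0449, 0.2611]
ee_rot: [3.136, -0.017, 1.213]
force: [-1.0, -1.5, 2.3]
opening: 0.0112
gripper_force: 108.1
```

Contact (~+3.5 N). Release and rise.

>>> apply_moves(
  plan=[
    [0,0,0,0,0,0],
    [0,0,0,0,0,0],
    [0,0,0,0,0,0],
    [0,0,0,0,0,0],
    [0,0,-0.005,0,0,0],
    [0,0,-0.02,0,0,0],
    [0,0,-0.05,0,0,0],
    [0,0,-0.08,0,0,0],
    [0,0,-0.1,0,0,0],
    [0,0,-0.1,0,0,0],
  ],
  hand=-0.2,
)

```text
time_s: 15.45
eef_pos: [0.5454, -0.0462, 0.3661]
ee_rot: [3.13, -0.021, 1.214]
force: [0.1, 0.5, -0.3]
opening: 0.0513
gripper_force: 0.0
```

```bash
python3 - <<'E'
from nest import *
nest()
E
python3 go.py .42 .0505 .15 -2.4;python3 go.py .42 .0505 .15 87.6
```

```text
top
big few
mid few
small few
scene
big [0.5793 0.0448] z 0.0847 slope deg [0.1  0.23] 489 33
mid [0.5798 0.0437] z 0.0886 slope deg [0.14 0.06] 421 34
small [0.5812 0.0442] z 0.0924 slope deg [-0.07 -0.32] 471 36
t 15.55 row [45.9, -150.6, 56.8] [-0.35, -1.18, 71.89] rows 10.0 op 0.0511 gf 0.0 F [-0.7 -0.6 -0.7] q [ 0.27  0.18 -0.33 -0.01 -1.04  2.52]
t 15.55 row [45.9, -150.6, 56.8] [0.55, -1.02, -18.1] rows 4.0 op 0.0511 gf 0.0 F [-0.7 -0.6 -0.7] q [ 0.27  0.18 -0.33 -0.01 -1.04  2.52]
```

View pics/nest_top.png

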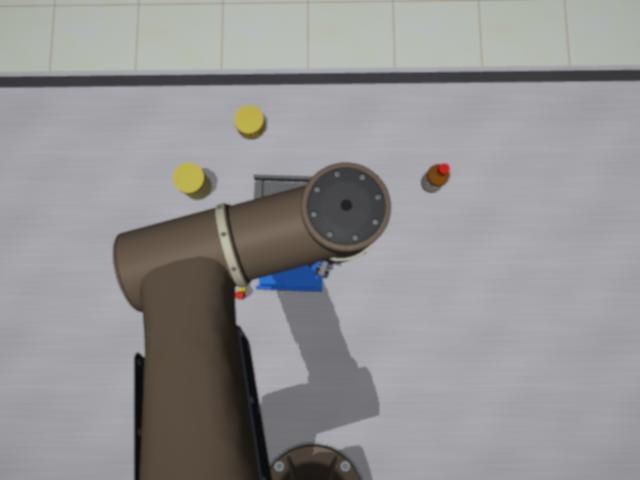

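>>> apply_moves(
  plan=[
    [0.0494,-0.1412,0.0568,-0.35,-1.18,71.9],
    [0.0494,-0.1412,0.0568,-0.35,-1.18,71.9],
    [0.0494,-0.1412,0.0568,-0.35,-1.18,71.9],
    [0.0494,-0.1412,0.0568,-0.35,-1.18,71.9],
    [0.0494,-0.1412,0.0568,-0.35,-1.18,71.9],
    [0.0494,-0.1412,0.0568,-0.35,-1.18,71.9],
    [0.0494,-0.1412,0.0568,-0.35,-1.18,71.9],
    [0.0494,-0.1412,0.0568,-0.35,-1.18,71.9],
    [0.0494,-0.1412,0.0568,-0.35,-1.18,71.9],
    [0.0494,-0.1412,0.0568,-0.35,-1.18,71.9],
    [0.0494,-0.1412,0.0568,-0.35,-1.18,71.9],
    [0.0494,-0.1412,0.0568,-0.35,-1.18,71.9],
  ],
  hand=1,
  grip_force=30,
)

```text
time_s: 16.55
eef_pos: [0.4294, 0.0502, 0.3033]
ee_rot: [3.14, 0.004, -0.045]
force: [0.7, 0.1, 0.0]
opening: -0.0
gripper_force: 0.0
```

```bash
python3 go.py .43 .05 .048 -2.4; python3 - <<'E'
from nest import *
nest()
E
```

```text
t 16.55 row [1.0, -0.0, 100.3] [0.1, 0.23, -0.16] rows 2.4 op -0.0 gf 0.0 F [0.7 0.1 0. ] q [ 0.58  0.05 -0.64 -0.   -0.88  0.95]
top
big [0.5781 0.0428] z 0.0857 slope deg [0.1 0.4] 314 35
mid [0.5783 0.0422] z 0.0896 slope deg [-0.47 -0.28] 288 34
small [0.5794 0.0426] z 0.0931 slope deg [-0.38 -0.32] 230 34
scene
big [0.5793 0.0447] z 0.0847 slope deg [0.18 0.03] 483 33
mid [0.5796 0.0437] z 0.0886 slope deg [-0.05  0.22] 435 34
small [0.581  0.0443] z 0.0924 slope deg [ 0.05 -0.46] 469 36
```

>>> apply_moves(
  plan=[
    [0.001,0,0.03,0,0,0],
    [0.001,0,0.065,0,0,0],
    [0.001,0,0.09,0,0,0],
    [0.001,0,0.1,0,0,0],
    [0.001,0,0.1,0,0,0],
    [0.008,0,0.1,0,0,0],
    [0.013,0,0.1,0,0,0],
    [0.016,0,0.1,0,0,0],
    [0.019,0,0.1,0,0,0],
    [0.022,0,0.1,0,0,0],
    [0.025,0,0.1,0,0,0],
  ],
)

```text
time_s: 17.57
eef_pos: [0.4549, 0.0492, 0.2046]
ee_rot: [3.141, 0.002, -0.042]
force: [-4.1, 1.9, 3.7]
opening: -0.0002
gripper_force: 2.5
```

>>> apply_moves(
  plan=[
    [0.003,0,0,0,0,0],
    [0.006,0,0,0,0,0],
    [0.01,0,0,0,0,0],
    [0.014,0,0,0,0,0],
    [0.019,0,0,0,0,0],
    [0.024,0,0,0,0,0],
    [0.029,0,0,0,0,0],
    [0.034,0,0,0,0,0],
    [0.038,0,0,0,0,0],
    [0.042,0,0,0,0,0],
    [0.045,0,0,0,0,0],
    [0.046,0,0,0,0,0],
  ],
)

```text
time_s: 18.57
eef_pos: [0.5011, 0.0473, 0.2039]
ee_rot: [3.141, 0.002, -0.042]
force: [-2.4, -0.9, 2.3]
opening: 0.0
gripper_force: 1.5
```

```bash
python3 go.py .53 .046 .048 -2.4; python3 - <<'E'
from nest import *
nest.c0=[.615,.042]; nest()
E
```

```text
t 18.57 row [29.0, 0.1, 0.8] [0.05, 0.12, -0.01] rows 0.7 op 0.0 gf 1.5 F [-2.4 -0.9  2.3] q [ 0.48  0.31 -0.61 -0.   -0.66  1.04]
top
big [0.6134 0.0421] z 0.0852 slope deg [ 3.7  -0.24] 160 15
mid [0.6244 0.0402] z 0.089 slope deg [0.03 0.08] 226 24
small [0.6259 0.0406] z 0.0932 slope deg [-0.3  -0.22] 175 24
scene
big [0.6155 0.04  ] z 0.0845 slope deg [3.6  1.23] 305 18
mid [0.6262 0.0418] z 0.0886 slope deg [0.14 0.14] 485 34
small [0.628  0.0422] z 0.0925 slope deg [ 0.11 -0.41] 510 36
```

>>> apply_moves(
  plan=[
    [0.003,0,0,0,0,0],
    [0.007,0,0,0,0,0],
    [0.011,0,0,0,0,0],
    [0.016,0,0,0,0,0],
    [0.021,0,0,0,0,0],
    [0.025,0,0,0,0,0],
    [0.028,0,0,0,0,0],
    [0.031,0,0,0,0,0],
    [0.033,0,0,0,0,0],
    [0.034,0,0,0,0,0],
  ],
)

```text
time_s: 19.5
eef_pos: [0.5343, 0.0459, 0.2038]
ee_rot: [3.141, 0.003, -0.042]
force: [-8.9, 4.7, 4.6]
opening: -0.0003
gripper_force: 4.4
```

>>> apply_moves(
  plan=[
    [0.001,0,0,0,0,0],
    [0.002,0,0,0,0,0],
    [0.003,0,0,0,0,0],
    [0.004,0,0,0,0,0],
  ],
)

```text
time_s: 19.83
eef_pos: [0.5353, 0.0454, 0.2033]
ee_rot: [3.139, 0.01, -0.043]
force: [-24.1, 10.6, 16.0]
opening: -0.0001
gripper_force: 12.1
```

>>> apply_moves(
  plan=[
    [-0.006,0,0,0,0,0],
    [-0.02,0,0,0,0,0],
    [-0.04,0,-0.01,0,0,0],
    [-0.06,0.0,-0.04,0,0,0],
    [-0.075,-0.03,-0.07,0,0,0],
    [-0.08,-0.07,-0.08,0,0,0],
    [-0.08,-0.11,-0.08,0,0,0],
    [-0.08,-0.145,-0.08,0,0,0],
    [-0.08,-0.155,-0.08,0,0,0],
    [-0.08,-0.155,-0.08,0,0,0],
    [-0.08,-0.155,-0.08,0,0,0],
  ],
)

```text
time_s: 20.75
eef_pos: [0.4654, 0.2046, 0.284]
ee_rot: [3.141, 0.002, -0.04]
force: [0.3, -1.1, 0.4]
opening: 0.0
gripper_force: 0.0
```

```bash
python3 - <<'E'
from nest import *
nest.c0=[.66,.04]; nest()
P=None
for n in("top","scene"):
    im,d=camera(n); P=cloud(n,d)
    Q=sel(P,(.40,.50,.12,.19),.070,.083); print(n,'knob',np.round(np.percentile(Q,[5,50,95],axis=0),4).tolist() if len(Q) else 0,len(Q))
    Q=sel(P,(.51,.58,.10,.19),.03,.08); print('hinge',np.round(np.percentile(Q,[2,50,98],axis=0),4).tolist() if len(Q) else 0,len(Q))
    Q=sel(P,(.52,.59,-.04,.12),.055,.075); print('panel',np.polyfit(Q[:,1],Q[:,0],1),Q.mean(0))
save('home.png',im)
E
python3 go.py .456 .2 .068 -2.4
```

```text
top
big [0.6574 0.0398] z 0.0856 slope deg [0.48 0.37] 331 35
mid [0.6576 0.0388] z 0.0895 slope deg [-0.14  0.08] 302 35
small [0.6588 0.0394] z 0.093 slope deg [ 0.52 -0.02] 256 33
scene
big [0.659  0.0413] z 0.0846 slope deg [ 0.28 -0.04] 586 34
mid [0.6595 0.0404] z 0.0888 slope deg [-0.03 -0.1 ] 499 34
small [0.6607 0.0409] z 0.0928 slope deg [ 0.16 -0.68] 545 36
top knob [[0.446, 0.1491, 0.074], [0.4537, 0.1557, 0.0776], [0.4637, 0.1623, 0.0798]] 54
hinge [[0.5103, 0.1023, 0.0302], [0.5331, 0.1486, 0.0464], [0.554, 0.1618, 0.0683]] 161
panel [0.04079421 0.54675995] [0.54853024 0.04339553 0.06561958]
scene knob [[0.4487, 0.1502, 0.0712], [0.4583, 0.1583, 0.0764], [0.4651, 0.1661, 0.0798]] 65
hinge [[0.5136, 0.1006, 0.0325], [0.5519, 0.1168, 0.0468], [0.558, 0.1614, 0.0677]] 280
panel [0.03949241 0.54938327] [0.55124871 0.0472355  0.06283301]
t 20.95 row [-9.1, 3.4, 61.0] [0.06, 0.13, -0.07] rows 1.5 op -0.0001 gf 0.0 F [-0.5  1.2 -0.6] q [ 0.8   0.2  -0.51 -0.   -0.86  0.73]
```

View pics/home.png

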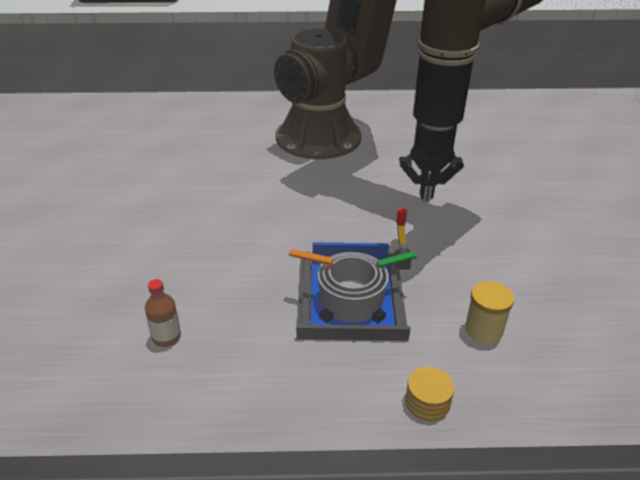

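>>> apply_moves(
  plan=[
    [-0.009,0.0034,0.03,0,0,0],
    [-0.009,0.0034,0.055,0,0,0],
    [-0.009,0.0034,0.061,0,0,0],
    [-0.009,0.0034,0.061,0,0,0],
  ],
)

```text
time_s: 21.28
eef_pos: [0.4557, 0.1998, 0.2217]
ee_rot: [3.138, 0.005, -0.043]
force: [0.4, -0.0, 0.6]
opening: 0.0001
gripper_force: 0.0
```

```bash
cat > sweep.py <<'E'
from h import *
import sys
from scipy.spatial.transform import Rotation as R
a,b,n=float(sys.argv[1]),float(sys.argv[2]),int(sys.argv[3]); off=.025; H=np.array([.5341,.1538]); th0=-.0405
s=sensors.read_state(); A=R.from_euler('xyz',s["ee_rot"]); print(s["eef_pos"].round(4))
for p in np.linspace(a,b,n+1)[1:]:
    u=np.array([-np.cos(th0+p),-np.sin(th0+p)]); t=np.array([-u[1],u[0]]); f=H+.08*u-off*t
    yaw=-2.4+.8*max(0,np.degrees(p)); B=R.from_euler('xyz',[180,0,yaw],degrees=True)
    d=A.inv().apply(np.r_[f,.068+.155]-s["eef_pos"]); w=(A.inv()*B).as_rotvec(degrees=True)
    print(round(p,2),d.round(4).tolist(),w.round(1).tolist())
E
python3 sweep.py -0.1 .8 11
```

```text
[0.4557 0.1998 0.2217]
-0.02 [0.0007, 0.0164, -0.0013] [0.2, 0.3, -0.1]
0.06 [-0.0012, 0.0229, -0.0013] [0.2, 0.3, -3.0]
0.15 [-0.0025, 0.0297, -0.0012] [0.2, 0.3, -6.7]
0.23 [-0.0033, 0.0365, -0.0012] [0.2, 0.3, -10.5]
0.31 [-0.0035, 0.0433, -0.0012] [0.2, 0.3, -14.2]
0.39 [-0.0032, 0.0502, -0.0011] [0.2, 0.3, -18.0]
0.47 [-0.0023, 0.057, -0.0011] [0.2, 0.3, -21.7]
0.55 [-0.0008, 0.0637, -0.0011] [0.2, 0.3, -25.5]
0.64 [0.0012, 0.0702, -0.0011] [0.1, 0.3, -29.2]
0.72 [0.0037, 0.0766, -0.0011] [0.1, 0.3, -33.0]
0.8 [0.0067, 0.0828, -0.0011] [0.1, 0.3, -36.7]
```

>>> apply_moves(
  plan=[
    [0.0007,0.01,-0.001,0,0,0],
    [0.0007,0.0164,-0.001,0,0,0],
    [-0.0012,0.0229,-0.001,0,0,-3],
    [-0.0025,0.0297,-0.001,0,0,-6.7],
    [-0.0033,0.0365,-0.001,0,0,-10.5],
    [-0.0035,0.0433,-0.001,0,0,-14.2],
    [-0.0032,0.0502,-0.001,0,0,-18],
    [-0.0023,0.057,-0.001,0,0,-21.7],
    [-0.0008,0.0637,-0.001,0,0,-25.5],
    [0.0012,0.0702,-0.001,0,0,-29.2],
    [0.0037,0.0766,-0.001,0,0,-33],
    [0.0067,0.0828,-0.001,0,0,-36.7],
  ],
)

```text
time_s: 22.28
eef_pos: [0.4599, 0.1176, 0.2257]
ee_rot: [-3.141, -0.001, 0.602]
force: [0.2, 1.7, 0.1]
opening: 0.0001
gripper_force: 0.7
```

```bash
python3 sweep.py .8 1.55 10; python3 - <<'E'
from h import *
im,d=camera("scene"); cv2.imwrite('pics/sw.png',cv2.resize(im[150:350,250:550,::-1],None,fx=2,fy=2))
E
```

```text
[0.4599 0.1176 0.2257]
0.88 [-0.0019, 0.0063, 0.0027] [-0.0, -0.1, -3.2]
0.95 [-0.0021, 0.0125, 0.0027] [-0.0, -0.1, -6.7]
1.02 [-0.0019, 0.0188, 0.0027] [-0.0, -0.1, -10.1]
1.1 [-0.0011, 0.0251, 0.0027] [-0.0, -0.1, -13.5]
1.18 [0.0001, 0.0312, 0.0027] [-0.0, -0.1, -17.0]
1.25 [0.0017, 0.0373, 0.0027] [-0.0, -0.1, -20.4]
1.33 [0.0038, 0.0432, 0.0027] [-0.0, -0.1, -23.9]
1.4 [0.0064, 0.049, 0.0027] [-0.0, -0.1, -27.3]
1.48 [0.0094, 0.0545, 0.0027] [-0.0, -0.1, -30.7]
1.55 [0.0127, 0.0598, 0.0027] [-0.0, -0.1, -34.2]
```

View pics/sw.png

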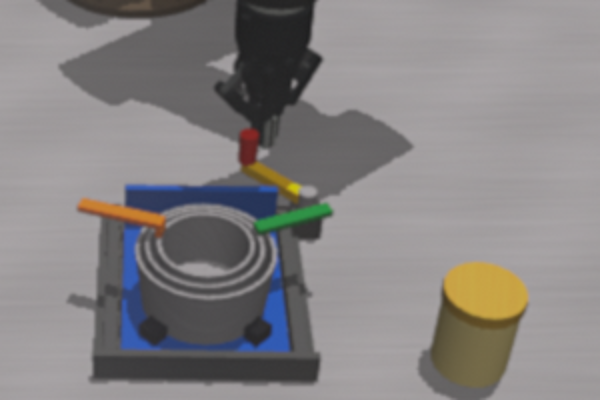

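The latch is moving with the finger behind the red knob (248,147). Continue.

>>> apply_moves(
  plan=[
    [-0.0019,0.0063,0.002,0,0,-3.2],
    [-0.0021,0.0125,0.0027,0,0,-6.7],
    [-0.0019,0.0188,0.0027,0,0,-10.1],
    [-0.0011,0.0251,0.0027,0,0,-13.5],
    [0.0001,0.0312,0.0027,0,0,-17],
    [0.0017,0.0373,0.0027,0,0,-20.4],
    [0.0038,0.0432,0.0027,0,0,-23.9],
    [0.0064,0.049,0.0027,0,0,-27.3],
    [0.0094,0.0545,0.0027,0,0,-30.7],
    [0.011,0.057,0.0027,0,0,-32.5],
    [0.011,0.057,0.0027,0,0,-32.5],
  ],
)

```text
time_s: 23.25
eef_pos: [0.501, 0.0766, 0.2223]
ee_rot: [-3.141, 0.0, 1.165]
force: [-0.3, -0.3, 0.4]
opening: -0.0
gripper_force: 0.0
```

```bash
cat > kn.py <<'E'
from fit import *
for n in("top","scene"):
    im,d=camera(n); P=cloud(n,d)
    m=(im[...,0]>110)&(im[...,1]<60)&(im[...,2]<60); Q=P[m]; Q=sel(Q,(.42,.6,.0,.2),.04,.085)
    print(n,'knob',np.round(np.percentile(Q,[5,50,95],axis=0),4).tolist() if len(Q) else 0,len(Q))
E
python3 kn.py; python3 sweep.py 1.5 1.62 4
```

```text
top knob 0 0
scene knob [[0.5178, 0.0687, 0.0746], [0.5254, 0.075, 0.0772], [0.5343, 0.0823, 0.0799]] 41
[0.5005 0.0768 0.222 ]
1.53 [0.0002, 0.0023, -0.001] [-0.1, 0.0, -1.1]
1.56 [0.0003, 0.0048, -0.001] [-0.1, 0.0, -2.5]
1.59 [0.0005, 0.0073, -0.001] [-0.1, 0.0, -3.8]
1.62 [0.0007, 0.0098, -0.001] [-0.1, 0.0, -5.2]
```

>>> apply_moves(
  plan=[
    [0,0.002,0,0,0,0],
    [0,0.0045,0,0,0,0],
    [0,0.0065,0,0,0,0],
    [0,0.008,0,0,0,0],
    [0,0.008,0,0,0,0],
  ],
)

```text
time_s: 23.77
eef_pos: [0.508, 0.0738, 0.2212]
ee_rot: [-3.14, 0.002, 1.165]
force: [-0.2, 0.6, -0.4]
opening: -0.0002
gripper_force: 0.1
```

```bash
python3 kn.py
```

```text
top knob 0 0
scene knob [[0.5261, 0.0682, 0.0752], [0.5346, 0.0756, 0.0777], [0.5412, 0.0817, 0.0806]] 41
```

>>> apply_moves(
  plan=[
    [0,0.001,0,0,0,0],
    [0,0.002,0,0,0,0],
    [0,0.003,0,0,0,0],
  ],
)

```text
time_s: 24.12
eef_pos: [0.5095, 0.0725, 0.2208]
ee_rot: [-3.137, 0.003, 1.165]
force: [-7.6, 3.3, 2.7]
opening: 0.0003
gripper_force: 3.6
```

>>> apply_moves(
  plan=[
    [0,-0.006,0,0,0,0],
    [0,-0.02,0,0,0,0],
    [0,-0.035,-0.01,0,0,0],
    [0,-0.05,-0.04,0,0,0],
    [0,-0.05,-0.075,0,0,0],
    [0,-0.05,-0.11,0,0,0],
    [0,-0.05,-0.14,0,0,0],
    [0,-0.05,-0.15,0,0,0],
    [0,-0.05,-0.15,0,0,0],
  ],
)

```text
time_s: 24.87
eef_pos: [0.4655, 0.0929, 0.3747]
ee_rot: [3.139, -0.004, 1.166]
force: [0.4, -0.3, -0.4]
opening: 0.0
gripper_force: 0.0
```

```bash
python3 kn.py; python3 - <<'E'
from nest import *
nest.c0=[.66,.04]; nest()
print(sensors.read_state()["force"])
E
```

```text
top knob [[0.5255, 0.0669, 0.0747], [0.5333, 0.0717, 0.0776], [0.5412, 0.0782, 0.0801]] 42
scene knob [[0.5301, 0.0693, 0.076], [0.5347, 0.0756, 0.0776], [0.5409, 0.0819, 0.0794]] 32
top
big [0.6574 0.0399] z 0.0855 slope deg [ 0.25 -0.34] 322 34
mid [0.6577 0.0388] z 0.0895 slope deg [-0.06  0.42] 298 35
small [0.6588 0.0396] z 0.0933 slope deg [ 0.19 -0.42] 248 34
scene
big [0.6589 0.0414] z 0.0847 slope deg [0.19 0.09] 554 34
mid [0.6595 0.0403] z 0.0887 slope deg [0.05 0.09] 510 34
small [0.661  0.0409] z 0.0929 slope deg [ 0.19 -0.74] 538 36
[ 0.78606553 -1.07352662 -0.08459733]
```

View pics/nest_scene.png

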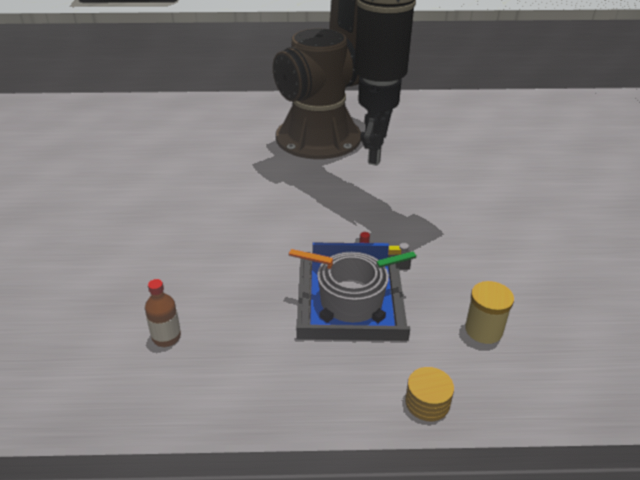

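The nest is seated at (353,275), the tray is home, the latch is across with its knob at (365,238), and the robot is clear of everything.

```bash
python3 -c "
from plant import order; print(order.close_job())"
```

```text
the job is handed in; nothing more can be done
None
```

The pans are nested and seated, the tray is pushed home against its stop, the latch is swung across to its stop, and the job is handed in at about 25 s; I saw no verdict from the judge.

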